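# Zero the mug tally

### The job

Closing time: put the mug tally back to zero. On the counter that has the mug standing on it, flick the top tab of the click wheel lightly with a fingertip, over the top and away from you, click by click, until the wide T-shaped tab stands straight up, without running past it. Pinch and lift nothing, keep off the wheel of the other counter, and do not disturb the things standing around.

Things in the scene. Friction and masses are not known exactly. Their poses are not given: they have to be found in the camera images.
- mug_counter: fixed tally counter with the green and white mug on its back deck; the two counters are alike and swap places. Wooden base 200 x 104 x 24 mm, 50 mm before to 150 mm behind the origin, which is on the work surface under the wheel's axle. x = from wheel to deck (away from the robot, within 0.2 rad), y = along the axle, z up. Cheeks at y = +-25 mm and the click pawl behind the wheel reach 104 mm high
- mug_axle (a point): centre of the mug counter's axle, 87 mm above the work surface. The black wheel has a hub of radius 22 mm and 8 flat tabs 45 degrees apart, 5 mm thick, 10 mm wide, ends 56 mm from the axle. One is the home tab: T-shaped, 26 mm wide over its last 16 mm; when out of sight it is underneath
- mug_top (a point): point fixed on the counter, 56 mm above the axle and 143 mm above the work surface: the end of the tab that stands straight up in every click position; the ends of its neighbours are at most 129 mm high. A fingertip with its lowest point 132 mm up catches only the top tab, which slips off beneath it after about 36 degrees (its end 33 mm along the counter's +x): one pass is one click
- mug_wheel (a joint): wheel angle, rad: 0 = home tab straight up, increasing as the top moves along the counter's +x (away from the robot). Clicks every 45 degrees (0.785 rad), springs into the nearest click when let go. Starts 2, 3 or 4 clicks short: about -1.57, -2.36 or -3.14. Pushing the top tab's end takes about 2 N; past half a click the wheel snaps on by itself
- mug_home_tab (a point): middle of the outer end of the mug counter's T-shaped home tab, 56 mm from the axle
- glass_counter: fixed tally counter with the clear tea glass on its back deck; the two counters are alike and swap places. Wooden base 200 x 104 x 24 mm, 50 mm before to 150 mm behind the origin, which is on the work surface under the wheel's axle. x = from wheel to deck (away from the robot, within 0.2 rad), y = along the axle, z up. Cheeks at y = +-25 mm and the click pawl behind the wheel reach 104 mm high
- glass_wheel (a joint): angle of the other counter's wheel (same kind of wheel; not to be touched), starts in any click position
- mug: green and white mug, 65 x 91 x 55 mm, fixed on the back deck of the mug counter as its sign about 112 mm behind the axle; top 79 mm above the work surface
- tea_glass: clear tea glass, 62 mm wide and 71 mm high, upside down, fixed on the back deck of the other counter as its sign; top 95 mm above the work surface
- jigger: loose steel jigger, 44 mm wide, 74 mm high; bystander at the left edge
- flask: loose small black flask, 57 mm wide, 74 mm high; bystander at the left, farther back
- shaker: loose shaker, 44 mm wide, 90 mm high; bystander at the right edge
- caddy: loose bamboo box of paper sugar sticks, 60 x 68 x 92 mm; bystander at the back
- tamper: loose tamper with black handle, 58 mm wide, 82 mm high; bystander in front, between the counters
- stopper: loose pouring stopper with a bent steel spout, 33 x 43 x 70 mm; bystander at the right

How it is judged:
At the end, for the whole second after the job is handed in: the mug counter's wheel rests in its zero click (home tab straight up within 0.15 rad, not turning), and every loose thing is within 20 mm of where it stood (value of joint mug_wheel between -0.15 and 0.15 rad and velocity of joint mug_wheel between -0.1 and 0.1 rad/s and distance of each of jigger, flask, shaker, tamper, caddy, stopper from where it was at the start of the episode below 0.02 m); the robot touches nothing.
It fails at once if the mug wheel is run past zero by more than three quarters of a click (value of joint mug_wheel above 0.589049 rad).
It fails at once if the mug wheel is turned backwards away from zero, more than 5.4 clicks short (value of joint mug_wheel below -4.24115 rad).
It fails at once if the mug wheel is pinched or shoved with more than 25 N (contact force between any of the fingers, the arm and mug_wheel above 25 N).
It fails at once if the other counter's wheel is touched (contact force between any of the fingers, the arm and glass_wheel above 0.3 N).
It fails at once if a thing standing around is lifted or pushed away by more than 20 mm (distance of any of jigger, flask, shaker, tamper, caddy, stopper from where it was at the start of the episode above 0.02 m).
It also fails if it takes over 64 s, if anything falls off the work surface, if the arm or the gripper's body presses on something with over 40 N, if the wrist force passes 120 N, or if a joint passes its speed limit or range.

### The arm

A 6-joint arm with a two-finger parallel gripper is mounted at the origin on a cart in front of the work surface, level with it; the furniture and walls round the work are solid. World frame = base frame: x ahead of the robot, y to its left, z up, the work surface at z = 0. Lengths are in m, angles in rad, forces in N, time in s.
With the tool pointing down it reaches from about 0.375 to 0.975 m from the base axis. Payload 3.8 kg.
Tool frame: the origin (TCP) lies on the centre line of the jaws, within the pads' length; the fingertips stand 14 mm ahead of it and the grasp point (between the pads) lies 5 mm behind it; x points along the fingers, y is the direction in which the jaws open and shut, and the axes are right-handed (so a half turn about x gives the same grasp; the last joint's range is limited). The gripper opens to 85 mm and grips with 20 to 120 N. Pads are 22 mm wide; open, the fingers measure 114 mm over their backs; the gripper's body (76 mm by 85 mm) begins 54 mm behind the grasp point. The pads swing forward as they close: fully open they stand 13 mm farther back than shut.
Start: joints at [-1.307, 0.264, 1.604, -0, 1.274, -0.037], TCP at [0.2, -0.645, 0.245] pointing down, gripper open.
Joint ranges: [-2.63, 2.63], [-0.94, 2.18], [0.31, 2.57], [-1.31, 4.45], [0, 2.66], [-2.55, 2.55]. Speed limits (rad/s): [2.57, 2.57, 3.14, 3.14, 3.14, 3.14].

### API

Orientations are given as a rotation vector (axis times angle).
In Python, from workcell import bot gives the robot as it stands.
- The arm moves only by the shell command python3 -m creep 'ROWS' [FORCE]. ROWS is JSON, a list of rows, each an object with "grip": the finger opening in cm, from 0 to 8.54; "dp": the shift along the tool's x, y, z in cm, a list of three; "rotation": the turn, a rotation vector about the tool's x, y, z in rad, a list of three. A call has 1 to 5 rows; each row is the pose to reach, as a shift and turn from the pose commanded when the call began, along the tool's axes at that moment; what a row does not reach only later rows make up. A row lasts 1/12 s, in which the tool goes at most 41.7 mm and 7.16 degrees, less where a joint would pass 70% of its speed; a pose out of reach is approached as far as the arm can. A call with a gripper value outside its range is refused whole. The fingers move at their own pace and stop on an object; FORCE is the grip in N (left out, the last holds). Time passes only in rows, so rows that repeat a pose let the fingers close. It gives the time, the measured TCP pose, the force and the opening at its end, in the units of the state.
- bot.read_state(): the state, without advancing time (a new reading comes with each control period).
- bot.read_camera(name): name is "scene" or "top"; returns (picture, depth): 420x560x3 uint8, red, green, blue; 420x560 float32, m along the optical axis (not along the pixel's ray), 0 where there is no reading.
- bot.get_calibration(name): a dict with "fx", "fy", "cx", "cy" (pixels), "rvec" (rotation vector, rad) and "tvec" (3), from world to camera coordinates, as OpenCV has them. Camera axes: x right, y down, z forward; pixel columns grow to the right and rows downward; lengths in m; the calibration is good to about 2 mm. A picture is of the moment at which its call begins. get_calibration takes no time and is no camera call.
- bot.finish_job(): hands the job in, once; it reports no verdict.
The state is a dict: "time": time; "q": joint angles; "joint_vel": joint speeds; "joint_torque": joint torques, N m; "tool_pos": TCP position; "tcp_rot": TCP orientation; "wrist_force": force on the tool from outside, world axes, zero at the start; "torque": the same for the moment, N m; "width": opening from 0.0 (shut) to 1.0 (fully open).
Only numpy, scipy, OpenCV 4.12 (cv2) and the standard library are available. Lean on these libraries where they do the work, as an engineer would, in place of code of your own. Each camera call takes 0.05 s, during which the arm holds its last target.

## Working session

There is one attempt and no reset: what is moved stays moved. The work goes in short steps, Python scripts to look and compute and a shell command to move; the robot and the scene stay as the last step left them, time stands still between calls to the robot, and variables do not carry over. Pictures are saved under pics/ and viewed, and the job is handed in when it is done.

```bash
ls; mkdir -p pics
python3 - <<'E'
from workcell import bot
import cv2
for n in("scene","top"):
    p,d=bot.read_camera(n); cv2.imwrite(f"pics/{n}0.png",p[:,:,::-1])
    print(n,bot.get_calibration(n))
print(bot.read_state())
E
```

```text
pics
scene {'fx': 395.36204369399616, 'fy': 395.36204369399616, 'cx': 279.5511797243264, 'cy': 205.36975749657086, 'rvec': array([ 2.29974018, -0.76043219,  0.27419749]), 'tvec': array([-0.47383897,  0.35093352,  0.70647345])}
top {'fx': 493.82886073211824, 'fy': 493.82886073211824, 'cx': 283.47565591317397, 'cy': 219.71149797678007, 'rvec': array([ 2.19388857, -2.16743473,  0.10680721]), 'tvec': array([-0.01146767,  0.60247275,  1.20802892])}
{'time': 0.1, 'q': array([-1.30693550e+00,  2.64706746e-01,  1.60527932e+00,  3.35632803e-06,
        1.27369897e+00, -3.68736882e-02]), 'joint_vel': array([-0.00141055, -0.00292553, -0.00173363,  0.00062916,  0.00026051,
        0.00062791]), 'joint_torque': array([-1.68338588e-04, -5.16711223e+01, -3.68590808e+01, -1.39717731e-04,
        6.34476019e-03, -4.23108349e-05]), 'tool_pos': array([ 0.19979595, -0.64407111,  0.24404438]), 'tcp_rot': array([ 2.06020647,  0.31434615, -2.06069365]), 'wrist_force': array([0.39298421, 0.79469431, 0.22419646]), 'torque': array([ 0.04690798,  0.02269259, -0.0281629 ]), 'width': 0.9983557178017427}
```

View pics/scene0.png

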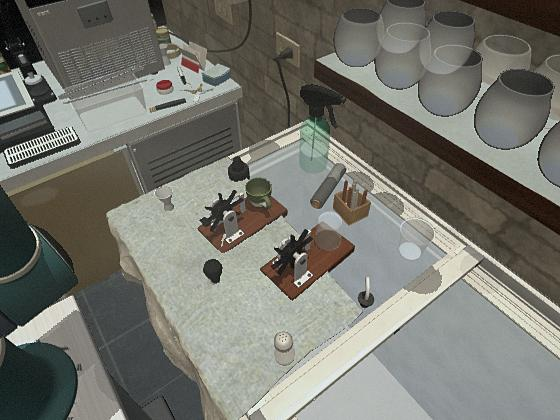

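View pics/top0.png

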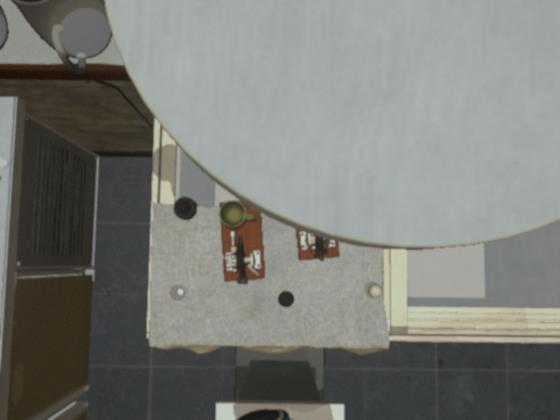

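The mug counter is the left one: wheel at about (222,208) in the scene view and (241,262) from above, with the mug at (260,192) and (233,213). I'll enlarge both views and measure the base.

```bash
cat > h.py <<'E'
import numpy as np,cv2
from workcell import bot
def cal(n):
    c=bot.get_calibration(n);K=np.array([[c['fx'],0,c['cx']],[0,c['fy'],c['cy']],[0,0,1]])
    return K,cv2.Rodrigues(c['rvec'])[0],np.array(c['tvec'])
def ray(n,uv):
    K,R,t=cal(n);d=R.T@np.linalg.inv(K)@np.array([uv[0],uv[1],1.]);return -R.T@t,d
def onz(n,uv,z):
    o,d=ray(n,uv);return o+d*(z-o[2])/d[2]
def proj(n,P):
    K,R,t=cal(n);q=K@(R@np.array(P)+t);return q[:2]/q[2]
def cloud(n,d):
    K,R,t=cal(n);v,u=np.indices(d.shape);z=d
    P=np.stack([(u-K[0,2])/K[0,0]*z,(v-K[1,2])/K[1,1]*z,z],-1)
    return (P-t)@R
def crop(p,x,y,w,h,s,f):
    cv2.imwrite(f,cv2.resize(p[y:y+h,x:x+w,::-1],None,fx=s,fy=s,interpolation=cv2.INTER_CUBIC))
E
python3 - <<'E'
from h import *
p,d=bot.read_camera("top");crop(p,200,190,100,110,5,"pics/t1.png")
C=cloud("top",d)
hsv=cv2.cvtColor(p,cv2.COLOR_RGB2HSV)
m=((hsv[...,0]<12)|(hsv[...,0]>172))&(hsv[...,1]>120)&(hsv[...,2]>40)
m[:, :210]=0;m[:,285:]=0;m[:195]=0;m[300:]=0
ys,xs=np.nonzero(m)
r=cv2.minAreaRect(np.c_[xs,ys].astype(np.float32));print(r,len(xs))
for b in cv2.boxPoints(r): print(b,onz("top",b,.024))
# high points in the cloud
z=C[...,2];mm=(z>.115)&(z<.16);mm[:, :215]=0;mm[:,275:]=0;mm[:230]=0;mm[300:]=0
for v,u in np.argwhere(mm): print(u,v,C[v,u].round(4),p[v,u])
p,d=bot.read_camera("scene");crop(p,180,160,130,100,6,"pics/s1.png")
E
```

```text
((241.9403076171875, 242.10400390625), (73.63653564453125, 39.2462158203125), 86.18592071533203) 1185
[219.91154 206.67259] [0.63363214 0.1556377  0.024     ]
[259.07083 204.06197] [0.64149003 0.05757042 0.024     ]
[263.96906 277.5354 ] [0.45829813 0.04249182 0.024     ]
[224.80978 280.14606] [0.45077096 0.13931081 0.024     ]
237 242 [0.5414 0.1026 0.1236] [78 54 42]
238 242 [0.5413 0.1002 0.1253] [60 51 45]
239 242 [0.5413 0.0978 0.1262] [50 49 45]
240 242 [0.5414 0.0957 0.1244] [55 53 50]
237 243 [0.5388 0.1021 0.1289] [71 52 43]
238 243 [0.5389 0.0998 0.1293] [53 47 41]
239 243 [0.539  0.0977 0.1278] [52 50 47]
240 243 [0.5391 0.0957 0.124 ] [48 47 43]
237 244 [0.5367 0.1024 0.1253] [64 49 40]
238 244 [0.5366 0.0999 0.1283] [48 45 41]
239 244 [0.5368 0.098  0.1237] [46 44 41]
240 244 [0.5368 0.0956 0.1246] [45 45 43]
241 244 [0.5368 0.0933 0.1253] [48 45 43]
237 245 [0.5345 0.1024 0.1243] [63 45 37]
238 245 [0.5345 0.1003 0.1227] [46 41 37]
239 245 [0.5346 0.098  0.123 ] [42 42 39]
240 245 [0.5347 0.0959 0.1207] [41 40 37]
241 245 [0.5347 0.0935 0.122 ] [40 40 38]
237 246 [0.532
[... 1682 characters left out ...]
85 0.0922 0.1213] [40 38 35]
242 274 [0.4685 0.0899 0.1219] [40 41 38]
243 274 [0.4685 0.0877 0.1208] [40 40 35]
239 275 [0.4663 0.0965 0.1252] [68 50 40]
240 275 [0.4663 0.094  0.1269] [48 45 41]
241 275 [0.4664 0.0917 0.1277] [46 44 41]
242 275 [0.4664 0.0894 0.1279] [42 42 39]
243 275 [0.4663 0.0877 0.1205] [39 38 36]
239 276 [0.464  0.0964 0.1253] [65 49 41]
240 276 [0.464  0.0943 0.1233] [48 45 42]
241 276 [0.4641 0.0917 0.1269] [45 45 42]
242 276 [0.4641 0.0894 0.1274] [45 45 42]
243 276 [0.4641 0.0874 0.1238] [43 43 42]
239 277 [0.4618 0.0963 0.1259] [59 49 44]
240 277 [0.4618 0.0939 0.127 ] [47 44 41]
241 277 [0.4618 0.0919 0.1242] [48 48 46]
242 277 [0.4619 0.0895 0.126 ] [46 46 44]
```

View pics/t1.png

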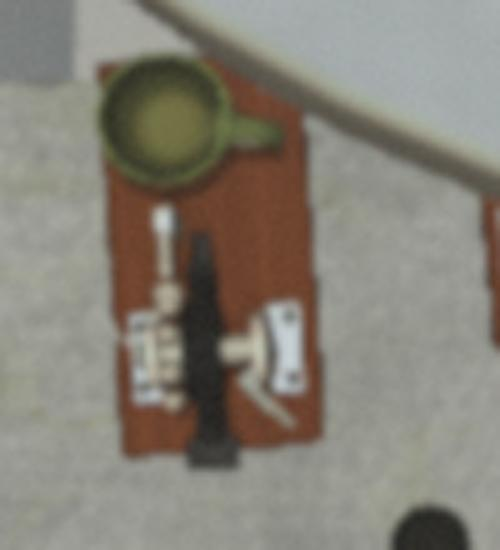

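View pics/s1.png

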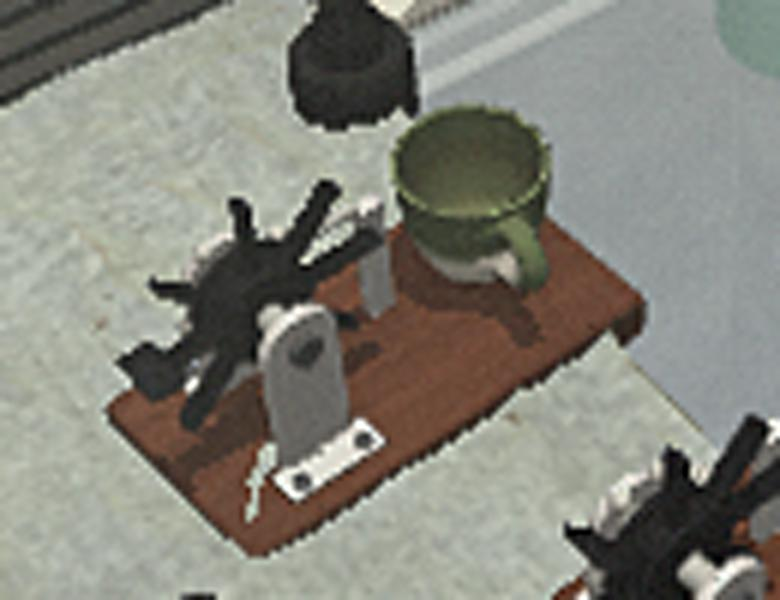

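Run:
```python
from h import *
f=.5*(onz("top",[224.8,280.1],.024)+onz("top",[264,277.5],.024)); b=.5*(onz("top",[219.9,206.7],.024)+onz("top",[259.07,204.06],.024))
ax=(b-f);ax/=np.linalg.norm(ax);yaw=np.arctan2(ax[1],ax[0]);print("yaw",yaw,f,b, np.linalg.norm(b-f))
o=.5*(f+b)-.05*ax;print("origin from base",o)
o2=np.array([.5013,.0948,0]);print("origin from top tab",o2)
for a in range(-180,180,45):
    r=np.radians(a);P=o2+ax*.056*np.sin(r);P[2]=.087+.056*np.cos(r)
    s=proj("scene",P);t=proj("top",P);print(a,"scene crop",((s-[180,160])*6).round(),"top crop",((t-[200,190])*5).round())
```

```text
yaw 0.08585924141118767 [0.45463506 0.09087699 0.024     ] [0.63752879 0.10661881 0.024     ] 0.18356993174208733
origin from base [0.49626611 0.09446021 0.024     ]
origin from top tab [0.5013 0.0948 0.    ]
-180 scene crop [276. 401.] top crop [215. 349.]
-135 scene crop [186. 428.] top crop [218. 431.]
-90 scene crop [133. 384.] top crop [214. 468.]
-45 scene crop [154. 289.] top crop [206. 435.]
0 scene crop [239. 203.] top crop [197. 348.]
45 scene crop [333. 182.] top crop [194. 261.]
90 scene crop [377. 234.] top crop [199. 230.]
135 scene crop [352. 323.] top crop [207. 268.]
```

The wide tab lies at about (135,370) in the enlarged scene crop and (213,455) in the top crop. Both match the projected -90° position, so the wheel is 2 clicks short. Next I work out the moves.

```bash
cat >> h.py <<'E'
from scipy.spatial.transform import Rotation as Ro
O=np.array([.5013,.0948,0]);YAW=.09
def plan(lx,ly,z):
    s=bot.read_state();R=Ro.from_rotvec(s['tcp_rot']);M=R.as_matrix()
    c,n=np.cos(YAW),np.sin(YAW)
    T=O+np.array([c*lx-n*ly,n*lx+c*ly,0]);T[2]=z
    best=None
    for sg in(1,-1):
        X=np.array([0,0,-1.]);Y=sg*np.array([-n,c,0]);Z=np.cross(X,Y)
        rv=(R.inv()*Ro.from_matrix(np.c_[X,Y,Z])).as_rotvec()
        if best is None or np.linalg.norm(rv)<np.linalg.norm(best): best=rv
    print("t",s['time'],"pos",s['tool_pos'].round(4),"target",T.round(4),"F",s['wrist_force'].round(2),"w",round(s['width'],3))
    print("axes",M.round(3).tolist());print("dp cm",(M.T@(T-s['tool_pos'])*100).round(2),"rot",best.round(3),"q6",s['q'][[0,5]])
    d=s['tool_pos']-O;print("local",round(c*d[0]+n*d[1],4),round(-n*d[0]+c*d[1],4))
E
python3 -c "
from h import *
plan(-.03,0,.22)"
```

```text
t 0.2 pos [ 0.1999 -0.6443  0.2444] target [0.4714 0.0921 0.22  ] F [ 0.15 -0.42  0.5 ] w 1.003
axes [[-0.0, 0.296, -0.955], [0.001, -0.955, -0.296], [-1.0, -0.001, -0.0]]
dp cm [  2.54 -62.28 -47.75] rot [0.211 0.    0.001] q6 [-1.30691277 -0.03691591]
local -0.3666 -0.709
```

```bash
python3 -m creep '[{"grip":0,"dp":[0,-2.5,-1.9],"rotation":[0,0,0]},{"grip":0,"dp":[0,-5,-3.8],"rotation":[0,0,0]},{"grip":0,"dp":[0,-7.5,-5.7],"rotation":[0,0,0]},{"grip":0,"dp":[0,-10,-7.6],"rotation":[0,0,0]},{"grip":0,"dp":[0,-12.5,-9.5],"rotation":[0,0,0]}]' 20
python3 -m creep '[{"grip":0,"dp":[0,-2.5,-1.9],"rotation":[0,0,0]},{"grip":0,"dp":[0,-5,-3.8],"rotation":[0,0,0]},{"grip":0,"dp":[0,-7.5,-5.7],"rotation":[0,0,0]},{"grip":0,"dp":[0,-10,-7.6],"rotation":[0,0,0]},{"grip":0,"dp":[0,-12.5,-9.5],"rotation":[0,0,0]}]'
python3 -m creep '[{"grip":0,"dp":[0,-2.5,-1.9],"rotation":[0,0,0]},{"grip":0,"dp":[0,-5,-3.8],"rotation":[0,0,0]},{"grip":0,"dp":[0,-7.5,-5.7],"rotation":[0,0,0]},{"grip":0,"dp":[0,-10,-7.6],"rotation":[0,0,0]},{"grip":0,"dp":[0,-12.5,-9.5],"rotation":[0,0,0]}]'
python3 -c "
from h import *
plan(-.03,0,.22)"
```

```text
time: 0.62
tool_pos: [0.2538, -0.4957, 0.2449]
tcp_rot: [2.06, 0.312, -2.06]
wrist_force: [0.9, 0.7, -0.3]
width: 0.294
time: 1.03
tool_pos: [0.3075, -0.348, 0.2452]
tcp_rot: [2.06, 0.312, -2.06]
wrist_force: [0.4, -0.6, -0.1]
width: 0.001
time: 1.45
tool_pos: [0.3612, -0.2006, 0.2453]
tcp_rot: [2.06, 0.311, -2.059]
wrist_force: [-0.5, 0.2, -0.6]
width: 0.001
t 1.45 pos [ 0.3612 -0.2006  0.2453] target [0.4714 0.0921 0.22  ] F [-0.55  0.2  -0.59] w 0.001
axes [[0.0, 0.296, -0.955], [-0.0, -0.955, -0.296], [-1.0, 0.0, -0.0]]
dp cm [  2.53 -24.7  -19.19] rot [ 0.21 -0.   -0.  ] q6 [-0.5673426   0.70303623]
local -0.1661 -0.2816
```

```bash
python3 -m creep '[{"grip":0,"dp":[0,-2.5,-1.9],"rotation":[0,0,0]},{"grip":0,"dp":[0,-5,-3.8],"rotation":[0,0,0]},{"grip":0,"dp":[0,-7.5,-5.7],"rotation":[0,0,0]},{"grip":0,"dp":[0,-10,-7.6],"rotation":[0,0,0]},{"grip":0,"dp":[0,-12.5,-9.5],"rotation":[0,0,0]}]'
python3 -m creep '[{"grip":0,"dp":[0,-2.5,-1.9],"rotation":[0.1,0,0]},{"grip":0,"dp":[0,-5,-3.8],"rotation":[0.21,0,0]},{"grip":0,"dp":[0,-7.5,-5.7],"rotation":[0.21,0,0]},{"grip":0,"dp":[0,-10,-7.7],"rotation":[0.21,0,0]},{"grip":0,"dp":[0,-12.2,-9.7],"rotation":[0.21,0,0]}]'
python3 -m creep '[{"grip":0,"dp":[0,0,0],"rotation":[0,0,0]}]'
python3 -c "
from h import *
plan(-.03,0,.185)
for n,x,y,w,h_ in(('top',190,190,100,110),('scene',180,110,130,130)):
  p,d=bot.read_camera(n);crop(p,x,y,w,h_,4,f'pics/{n}2.png')"
```

```text
time: 1.87
tool_pos: [0.4149, -0.053, 0.2454]
tcp_rot: [2.06, 0.312, -2.059]
wrist_force: [0.7, 0.2, 0.2]
width: -0.002
time: 2.28
tool_pos: [0.4713, 0.0926, 0.2453]
tcp_rot: [2.175, 0.1, -2.175]
wrist_force: [0.2, -0.9, -0.1]
width: -0.003
time: 2.37
tool_pos: [0.4728, 0.0948, 0.2454]
tcp_rot: [2.176, 0.105, -2.172]
wrist_force: [-0.4, -0.8, -0.0]
width: 0.001
t 2.3667 pos [0.4728 0.0948 0.2454] target [0.4714 0.0921 0.185 ] F [-0.37 -0.78 -0.  ] w 0.001
axes [[0.001, 0.094, -0.996], [0.002, -0.996, -0.094], [-1.0, -0.002, -0.002]]
dp cm [6.04 0.27 0.18] rot [ 0.004 -0.002  0.002] q6 [0.14469134 1.62025934]
local -0.0283 0.0025
```

View pics/scene2.png

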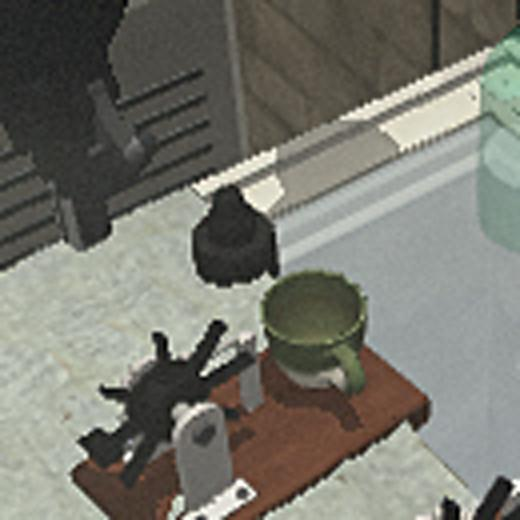

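View pics/top2.png

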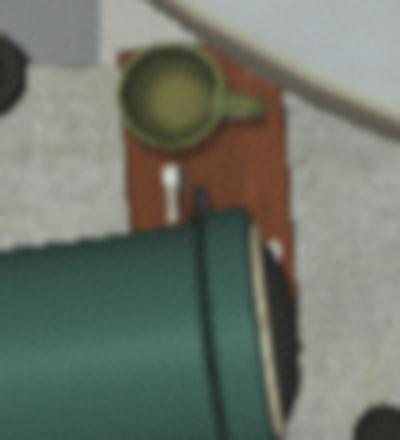

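The scene view shows the shut fingers above and in front of the wheel, with the tip at crop (85,245). The wheel is unchanged and the home tab is at crop (95,447). Descending in front of the top tab.

```bash
python3 -m creep '[{"grip":0,"dp":[2,0.25,-0.6],"rotation":[0,0,0]},{"grip":0,"dp":[4,0.25,-0.6],"rotation":[0,0,0]},{"grip":0,"dp":[6,0.25,-0.6],"rotation":[0,0,0]},{"grip":0,"dp":[7,0.25,-0.6],"rotation":[0,0,0]},{"grip":0,"dp":[7,0.25,-0.6],"rotation":[0,0,0]}]'
python3 -c "
from h import *
plan(-.022,0,.147)
s=bot.read_state();P=s['tool_pos']-[0,0,.014];print(proj('scene',P), (proj('scene',P)-[160,130])*5)
p,d=bot.read_camera('scene');crop(p,160,130,120,120,5,'pics/s3.png')"
```

```text
time: 2.88
tool_pos: [0.4749, 0.0874, 0.1724]
tcp_rot: [2.169, 0.097, -2.182]
wrist_force: [0.3, -0.1, -0.0]
width: -0.002
t 2.8833 pos [0.4749 0.0874 0.1724] target [0.4794 0.0928 0.147 ] F [ 0.26 -0.08 -0.01] w -0.002
axes [[-0.006, 0.089, -0.996], [-0.001, -0.996, -0.089], [-1.0, 0.001, 0.006]]
dp cm [ 2.54 -0.5  -0.51] rot [-0.001  0.006 -0.001] q6 [0.13065533 1.61211883]
local -0.027 -0.005
[209.7864404 196.2499656] [248.93220199 331.24982798]
```

View pics/s3.png

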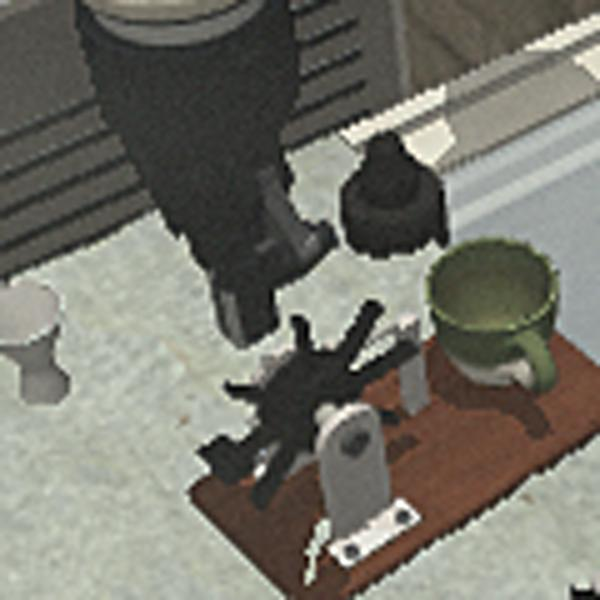

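The scene view shows the fingertip at crop (247,340), just in front of the top tab at (300,320), and it agrees with the projected tip. Going down the rest of the way.

```bash
python3 -m creep '[{"grip":0,"dp":[1.2,-0.5,-0.5],"rotation":[0,0,0]},{"grip":0,"dp":[2.55,-0.5,-0.5],"rotation":[0,0,0]},{"grip":0,"dp":[2.55,-0.5,-0.5],"rotation":[0,0,0]},{"grip":0,"dp":[2.55,-0.5,-0.5],"rotation":[0,0,0]}]'
python3 -c "
from h import *
plan(.02,0,.147)"
```

```text
time: 3.27
tool_pos: [0.4821, 0.0943, 0.1498]
tcp_rot: [2.174, 0.099, -2.175]
wrist_force: [0.1, -0.3, 0.1]
width: 0.0
t 3.2667 pos [0.4821 0.0943 0.1498] target [0.5212 0.0966 0.147 ] F [ 0.15 -0.29  0.09] w 0.0
axes [[-0.0, 0.091, -0.996], [-0.0, -0.996, -0.091], [-1.0, 0.0, 0.0]]
dp cm [ 0.28  0.12 -3.92] rot [ 0.001  0.    -0.   ] q6 [0.1424003  1.62240805]
local -0.0192 0.0012
```

```bash
python3 -m creep '[{"grip":0,"dp":[0.3,0.1,0],"rotation":[0,0,0]},{"grip":0,"dp":[0.3,0.1,-0.5],"rotation":[0,0,0]},{"grip":0,"dp":[0.3,0.1,-1],"rotation":[0,0,0]},{"grip":0,"dp":[0.3,0.1,-1.5],"rotation":[0,0,0]},{"grip":0,"dp":[0.3,0.1,-2],"rotation":[0,0,0]}]'
python3 -m creep '[{"grip":0,"dp":[0,0,-0.5],"rotation":[0,0,0]},{"grip":0,"dp":[0,0,-1],"rotation":[0,0,0]},{"grip":0,"dp":[0,0,-1.5],"rotation":[0,0,0]},{"grip":0,"dp":[0,0,-2],"rotation":[0,0,0]}]'
python3 -c "
from h import *
plan(.02,0,.147)
p,d=bot.read_camera('scene');crop(p,160,130,120,120,5,'pics/s4.png')"
```

```text
time: 3.68
tool_pos: [0.5027, 0.0951, 0.147]
tcp_rot: [2.175, 0.099, -2.175]
wrist_force: [-0.9, -0.1, 0.2]
width: -0.006
time: 4.02
tool_pos: [0.5229, 0.0969, 0.147]
tcp_rot: [2.176, 0.099, -2.174]
wrist_force: [-0.1, 0.8, -0.1]
width: 0.0
t 4.0167 pos [0.5229 0.0969 0.147 ] target [0.5212 0.0966 0.147 ] F [-0.07  0.76 -0.14] w 0.0
axes [[0.001, 0.091, -0.996], [0.0, -0.996, -0.091], [-1.0, -0.0, -0.001]]
dp cm [-0.    0.02  0.17] rot [ 0.001 -0.001  0.   ] q6 [0.13645449 1.61644202]
local 0.0217 0.0002
```

View pics/s4.png

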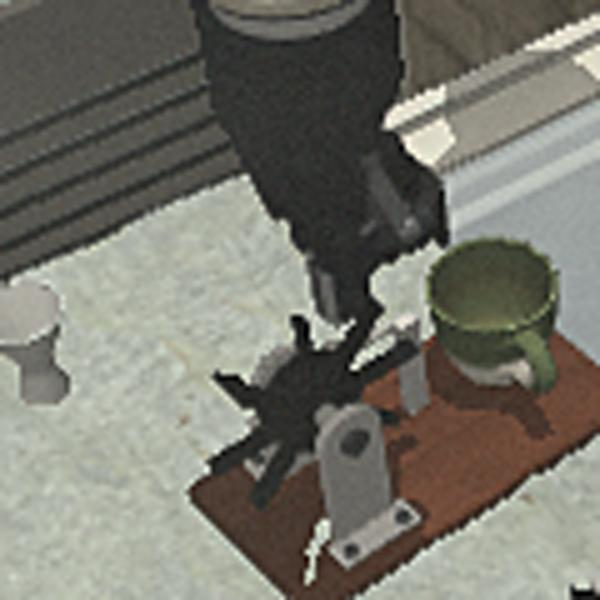

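One click done: the wide tab moved from (228,455) to (232,390), which is the -45° position. Now lift, go back over and descend for the second flick.

```bash
python3 -m creep '[{"grip":0,"dp":[-1.5,0,0],"rotation":[0,0,0]},{"grip":0,"dp":[-3,0,0],"rotation":[0,0,0]},{"grip":0,"dp":[-3,0,0],"rotation":[0,0,0]},{"grip":0,"dp":[-3,0,2],"rotation":[0,0,0]},{"grip":0,"dp":[-3,0,4.3],"rotation":[0,0,0]}]'
python3 -m creep '[{"grip":0,"dp":[0,0,0],"rotation":[0,0,0]},{"grip":0,"dp":[0,0,0],"rotation":[0,0,0]}]'
python3 -c "
from h import *
plan(-.022,0,.147)
p,d=bot.read_camera('scene');crop(p,160,130,120,120,5,'pics/s5.png')"
```

```text
time: 4.48
tool_pos: [0.4801, 0.093, 0.1769]
tcp_rot: [2.177, 0.099, -2.173]
wrist_force: [-0.9, 0.3, 0.1]
width: -0.007
time: 4.65
tool_pos: [0.4782, 0.0928, 0.1761]
tcp_rot: [2.174, 0.099, -2.175]
wrist_force: [-0.1, -0.1, -0.2]
width: -0.001
t 4.65 pos [0.4782 0.0928 0.1761] target [0.4794 0.0928 0.147 ] F [-0.12 -0.07 -0.18] w -0.001
axes [[-0.0, 0.091, -0.996], [-0.0, -0.996, -0.091], [-1.0, 0.0, 0.0]]
dp cm [ 2.91  0.01 -0.12] rot [ 0.001  0.    -0.   ] q6 [0.14065563 1.62050196]
local -0.0232 0.0001
```

View pics/s5.png

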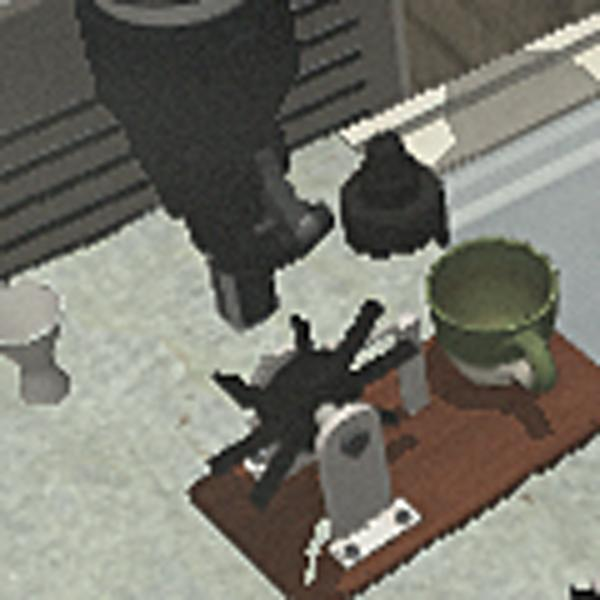

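The finger is clear and the wheel rests with the home tab one click short, at (232,390). Now the second flick.

```bash
python3 -m creep '[{"grip":0,"dp":[1.5,0,0],"rotation":[0,0,0]},{"grip":0,"dp":[2.9,0,0],"rotation":[0,0,0]},{"grip":0,"dp":[2.9,0,0],"rotation":[0,0,0]},{"grip":0,"dp":[2.9,0,-0.4],"rotation":[0,0,0]}]'
python3 -m creep '[{"grip":0,"dp":[0,0,-0.5],"rotation":[0,0,0]},{"grip":0,"dp":[0,0,-1],"rotation":[0,0,0]},{"grip":0,"dp":[0,0,-1.5],"rotation":[0,0,0]},{"grip":0,"dp":[0,0,-2],"rotation":[0,0,0]}]'
python3 -m creep '[{"grip":0,"dp":[0,0,-0.5],"rotation":[0,0,0]},{"grip":0,"dp":[0,0,-1],"rotation":[0,0,0]},{"grip":0,"dp":[0,0,-1.5],"rotation":[0,0,0]},{"grip":0,"dp":[0,0,-2],"rotation":[0,0,0]}]'
python3 -c "
from h import *
plan(.02,0,.147)
p,d=bot.read_camera('scene');crop(p,160,130,120,120,5,'pics/s6.png')"
```

```text
time: 5.03
tool_pos: [0.4825, 0.0932, 0.1469]
tcp_rot: [2.172, 0.099, -2.178]
wrist_force: [-0.7, 0.5, -0.9]
width: 0.003
time: 5.37
tool_pos: [0.5042, 0.0952, 0.1484]
tcp_rot: [2.176, 0.099, -2.174]
wrist_force: [-0.5, -0.0, -1.0]
width: 0.003
time: 5.7
tool_pos: [0.5239, 0.097, 0.1481]
tcp_rot: [2.176, 0.099, -2.174]
wrist_force: [-1.3, 0.7, 0.4]
width: 0.008
t 5.7 pos [0.5239 0.097  0.1481] target [0.5212 0.0966 0.147 ] F [-1.29  0.72  0.38] w 0.008
axes [[0.001, 0.091, -0.996], [0.0, -0.996, -0.091], [-1.0, -0.0, -0.001]]
dp cm [0.11 0.02 0.27] rot [ 0.001 -0.001  0.   ] q6 [0.13636415 1.61636739]
local 0.0227 0.0002
```

View pics/s6.png

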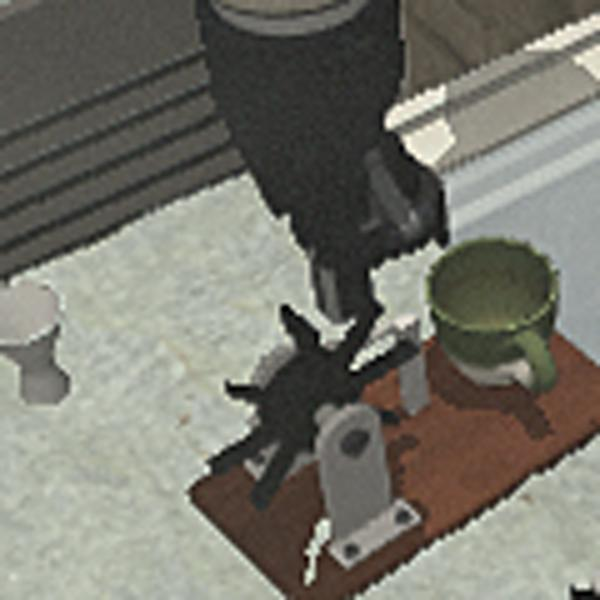

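The wide tab is now upright at (295,325). I lift straight up, which is clear of it, then swing away and check.

```bash
python3 -m creep '[{"grip":0,"dp":[-1.5,0,0],"rotation":[0,0,0]},{"grip":0,"dp":[-3,0,0],"rotation":[0,0,0]},{"grip":0,"dp":[-6,0,0],"rotation":[0,0,0]},{"grip":0,"dp":[-9,0,0],"rotation":[0,0,0]},{"grip":0,"dp":[-10,0,0],"rotation":[0,0,0]}]'
python3 -m creep '[{"grip":0,"dp":[0,3,1],"rotation":[0,0,0]},{"grip":0,"dp":[0,6,2],"rotation":[0,0,0]},{"grip":0,"dp":[0,9,3],"rotation":[0,0,0]},{"grip":0,"dp":[0,12,4],"rotation":[0,0,0]},{"grip":0,"dp":[0,15,5],"rotation":[0,0,0]}]'
python3 -m creep '[{"grip":0,"dp":[0,3,1],"rotation":[0,0,0]},{"grip":0,"dp":[0,6,2],"rotation":[0,0,0]},{"grip":0,"dp":[0,9,3],"rotation":[0,0,0]},{"grip":0,"dp":[0,12,4],"rotation":[0,0,0]},{"grip":0,"dp":[0,12,4],"rotation":[0,0,0]}]'
python3 -c "
from h import *
plan(.02,0,.147)
p,d=bot.read_camera('top');cv2.imwrite('pics/t7f.png',p[...,::-1]);crop(p,200,190,100,110,5,'pics/t7.png');C=cloud('top',d)
z=C[...,2];mm=(z>.136)&(z<.16);mm[:, :225]=0;mm[:,260:]=0;mm[:240]=0;mm[275:]=0
print(np.argwhere(mm).tolist());print(C[mm].mean(0),C[mm].min(0),C[mm].max(0))
p,d=bot.read_camera('scene');cv2.imwrite('pics/s7f.png',p[...,::-1])
crop(p,160,130,120,120,5,'pics/s7.png')"
```

```text
time: 6.17
tool_pos: [0.5254, 0.0973, 0.2528]
tcp_rot: [2.183, 0.1, -2.167]
wrist_force: [0.5, -0.5, 0.0]
width: -0.004
time: 6.58
tool_pos: [0.4861, -0.0581, 0.2474]
tcp_rot: [2.175, 0.1, -2.175]
wrist_force: [0.5, -0.7, -0.2]
width: -0.001
time: 7.0
tool_pos: [0.4565, -0.1846, 0.2475]
tcp_rot: [2.175, 0.091, -2.177]
wrist_force: [0.2, 0.3, -0.3]
width: -0.002
t 7.0 pos [ 0.4565 -0.1846  0.2475] target [0.5212 0.0966 0.147 ] F [ 0.18  0.26 -0.27] w -0.002
axes [[-0.001, 0.087, -0.996], [-0.003, -0.996, -0.087], [-1.0, 0.003, 0.001]]
dp cm [  9.97 -27.48  -8.89] rot [-0.003  0.001 -0.003] q6 [-0.43296106  1.0521023 ]
local -0.0697 -0.2742
[[258, 244], [259, 234], [259, 235], [259, 236], [259, 237], [259, 238], [259, 239], [259, 240], [259, 241], [259, 242], [259, 243], [259, 244], [259, 245], [260, 234], [260, 235], [260, 236], [260, 237], [260, 238], [260, 239], [260, 240], [260, 241], [260, 242], [260, 243], [260, 244]]
[0.50150238 0.0947485  0.14224892] [0.50006018 0.08244995 0.13954063] [0.50482404 0.10710539 0.1465829 ]
```

View pics/s7f.png

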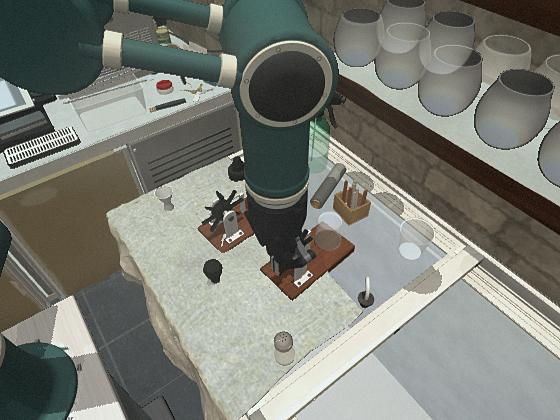

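View pics/t7.png

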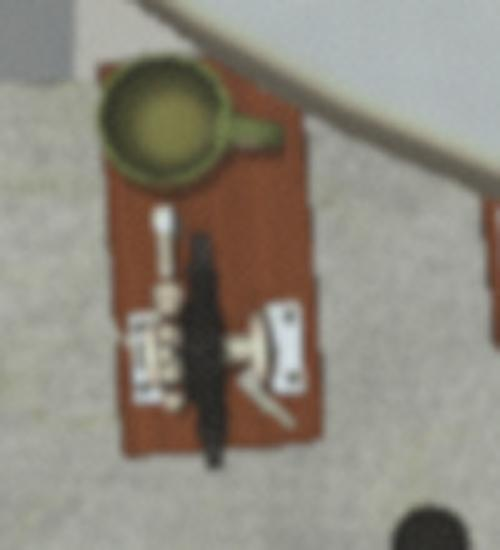

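View pics/s7.png

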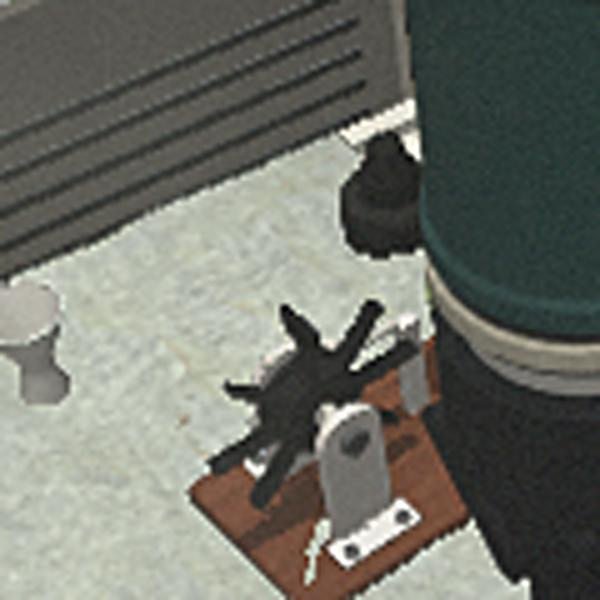

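The T-tab stands upright at (295,320) in the scene crop. Its end spans 25 mm at x 0.5015, z 0.142. The arm is clear and the bystanders look unmoved, so I hand in.

```bash
python3 -c "
from workcell import bot
print(bot.finish_job())"
```

```text
the job is handed in; nothing more can be done
None
```

The mug counter is back to zero. Its wheel started 2 clicks short, and I brought it home with two light fingertip flicks of the top tab, then drew the arm clear and handed the job in at about 7 s. `finish_job` gave no verdict.

- **Wheel:** In the last top view, depth puts a 25 mm wide tab end at (0.5015, 0.0947, 0.142) m. That is within about 1 mm of the predicted top point, so the home tab stands upright with no overrun.
- **Forces:** The wrist force stayed within about 1.5 N in every reading I took at the ends of moves. I did not log the force during the flicks.
- **Surroundings:** Pinched and lifted nothing; the tip passed the other counter about 90 mm above its wheel. The bystanders I could see in the last pictures look unmoved, but I judged that by eye and did not measure it.
- **Disagreements:** During the second flick the tool rode about 1.3 mm higher than aimed, with no effect on the click. The base outline put the counter's origin about 5 mm off the value from the top tab, because the overhead shelf hides its back edge. I used the tab value.

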